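Fill the seasoning caddy

ROBOT

A 6-joint arm with a two-finger parallel gripper is mounted at the origin on the work surface. World frame = base frame: x ahead of the robot, y to its left, z up, the work surface at z = 0. Lengths are in mm, angles in rad, forces in N, time in s.
With the tool pointing down it reaches from about 275 to 750 mm from the base axis. Payload 10.2 kg.
Tool frame: the origin (TCP) lies at the centre of the arm's flange, where the gripper is bolted on; the fingertips stand 173 mm ahead of it and the grasp point (between the pads) lies 155 mm ahead of it; z points along the fingers, y is the line along which they close (so a half turn about z gives the same grasp; the last joint's range is limited). The gripper opens to 85 mm and grips with 20 to 120 N. Pads are 22 mm wide; open, the fingers measure 114 mm over their backs; the gripper's body (76 mm by 85 mm) begins 54 mm behind the grasp point. The pads swing forward as they close: fully open they stand 13 mm farther back than shut.
Start: joints at [1.116, 0.313, 1.498, -0, 1.331, -0.223], TCP at [120.621, 510.963, 404.694] pointing down, gripper open.
Joint ranges: [-2.94, 2.94], [-0.97, 2.17], [0.19, 2.56], [-1.23, 4.37], [0.02, 3.11], [-2.88, 2.88]. Speed limits (rad/s): [2.39, 2.39, 3.01, 3.14, 3.14, 3.14].

INTERFACE

Orientations are given as a unit quaternion [w, x, y, z].
In Python, from rig import status, capture, camera_info, ticket gives the robot as it stands.
- The arm moves only by the shell command python3 -m crank 'ROWS' [FORCE]. ROWS is JSON, a list of rows, each a list of 7 numbers: the shift along the tool's x, y, z as a fraction of full scale, then the turn, a rotation vector about the tool's x, y, z as a fraction of full scale, then the closure, from 0 (fully open) to 1 (shut). A call has 1 to 12 rows; each row is the pose to reach, as a shift and turn from the pose commanded when the call began, along the tool's axes at that moment; what a row does not reach only later rows make up. Full scale, the value 1, is 0.1 m for a shift and 45 degrees for a turn. A row lasts 1/10 s, in which the tool goes at most 50 mm and 8.59 degrees, less where a joint would pass 70% of its speed; a pose out of reach is approached as far as the arm can. A call with a number of a shift or a turn outside -1 to 1 is refused whole. A call with a gripper value outside its range is refused whole. The fingers move at their own pace and stop on an object; FORCE is the grip in N (left out, the last holds). Time passes only in rows, so rows that repeat a pose let the fingers close. It gives the time, the measured TCP pose, the force, the opening and the grip force at its end, in the units of the state.
- status.sense(): the state, without advancing time (a new reading comes with each control period).
- capture(name): name is "scene" or "top" or "wrist"; returns (picture, depth): 400x640x3 uint8, red, green, blue; 400x640 float32, mm along the optical axis (not along the pixel's ray), 0 where there is no reading.
- camera_info(name): a dict with "K" (3x3 intrinsics, pixels), "D" ([k1, k2, p1, p2, k3] as OpenCV has them; the pictures are not rectified), "camera_from_world" (4x4, takes a point from world to camera coordinates). Camera axes: x right, y up, looking along -z (the intrinsics and any distortion apply to the point x, -y, -z); pixel columns grow to the right and rows downward; lengths in mm; the calibration is good to about 2 mm. A picture is of the moment at which its call begins: read the wrist's pose just before it. camera_info takes no time and is no camera call; for the wrist camera it gives the pose at the moment of the call.
- ticket.finish_job(): hands the job in; it is judged then, once.
The state is a dict: "time_s": time; "joints": joint angles; "dq": joint speeds; "tau": joint torques, N m; "eef_pos": TCP position; "ee_rot": TCP orientation; "force": force on the tool from outside, world axes, zero at the start; "wrist_torque": the same for the moment, N m; "grip_width": opening from 0.0 (shut) to 1.0 (fully open); "grip_force": force on a finger pad.
Only numpy, scipy, OpenCV 4.12 (cv2) and the standard library are available. Lean on these libraries where they do the work, as an engineer would, in place of code of your own. Each camera call takes 0.05 s, during which the arm holds its last target. There are 200 camera calls.

TASK

Noodles are nearly ready: gather the seasoning things off the ledge into the caddy, each standing upright and flat on the floor of the bay made for it: the small glass spice jar in the smaller round bay, the square cruet in the square bay, the small tea tin in the oblong bay and the open sauce cup in the wide round bay. The wide glass jar and the big tin do not belong in the caddy; leave them standing where they are. Let go of everything at the end.

Things in the scene. Friction and masses are not known exactly. Their poses are not given: they have to be found in the camera images.
- spice_jar: The small round glass spice jar with a flat steel lid: 46 mm diameter over its whole height (glass and lid alike), 70 mm tall, about 0.16 kg, loose, upright at the start. Origin: centre of its underside, z up. Belongs in bay_small_round.
- cruet: White ceramic soy cruet: square body 42 x 42 mm and 60 mm tall, sides along its x and y axes, then a narrow neck and a round cork stopper (20 mm diameter) up to 84 mm; about 0.22 kg, loose, upright. Origin: centre of its underside, z up. Belongs in bay_square.
- tea_tin: The small oblong metal tea tin with a flat lid: 34 mm along its x, 62 mm along its y, 60 mm tall, about 0.14 kg, loose, upright. Origin: centre of its underside, z up. Belongs in bay_oblong.
- sauce_cup: Small open white ceramic sauce cup with straight sides: 60 mm outside diameter, 36 mm tall, wall 4 mm, no handle, about 0.11 kg, loose, upright. Origin: centre of its underside, z up. Belongs in bay_wide_round.
- bay_small_round: The bay with the smaller round well: a ring wall of 64 mm inner and 72 mm outer diameter. Origin: centre of its underside, z up; inner floor 4 mm, top of walls 12 mm above it. Its x points across the row of bays (roughly away from the robot), y along the row. All four bays are fixed 90 x 90 mm inserts in one straight row, 92 mm apart, in an order that changes.
- bay_square: The bay with a square well, 60 x 60 mm inside, walls 4 mm thick. Origin: centre of its underside, z up; inner floor 4 mm, top of walls 12 mm above it. Its x points across the row of bays (roughly away from the robot), y along the row. The bays stand in a fixed pale wood caddy tray, 104 x 384 mm, rim 14 mm high, their undersides 6 mm above the ledge.
- bay_oblong: The bay with an oblong well, inside 52 mm along x and 80 mm along y, walls 4 mm thick. Origin: centre of its underside, z up; inner floor 4 mm, top of walls 12 mm above it. Its x points across the row of bays (roughly away from the robot), y along the row. 
- bay_wide_round: The bay with the larger round well: a ring wall of 78 mm inner and 86 mm outer diameter. Origin: centre of its underside, z up; inner floor 4 mm, top of walls 12 mm above it. Its x points across the row of bays (roughly away from the robot), y along the row. 
- wide_jar: Look-alike, to be left where it stands: the wide glass jar with a flat steel lid, like the spice jar but 68 mm in diameter, 70 mm tall; loose. Origin: centre of its underside, z up. (Not listed, no part of the job: a round kitchen timer, 44 mm diameter, 28 mm tall, at about x 0.60, y 0; a bowl, a plate and a chopstick box, up to 75 mm tall, beyond x 0.71.)
- big_tin: Look-alike, to be left where it stands: the big oblong metal tin, like the tea tin but 52 mm along its x, 92 mm along its y, 60 mm tall; loose. Origin: centre of its underside, z up. (Not listed, no part of the job: a mug, 85 mm tall, at about x 0.66, y -0.50; rice cooker and kettle, 0.2 m tall, beyond y 0.47 and y -0.49; a whisk on a 0.25 m hook at x 0.5, y -0.64.)
Mind the look-alikes: they are no part of the job. Leave any yellow look-alike of the cruet alone.

How it is judged (in metres and radians):
At the end, for the whole second after the job is handed in: Jar, cruet, tea tin and cup each within 15 mm of the centre of their own bay, underside on its inner floor (1 to 7.5 mm above the bay origin), upright within 0.1 rad, at rest, released; wide jar and big tin upright within 0.1 rad and within 20 mm of where they started (horizontal distance between spice_jar and bay_small_round below 0.015 m and z of spice_jar in the frame of bay_small_round between 0.001 and 0.0075 m and angle between each of spice_jar, cruet, tea_tin, sauce_cup, wide_jar, big_tin's own z axis and vertical below 0.1 rad and linear speed of each of spice_jar, cruet, tea_tin, sauce_cup below 0.02 m/s and angular speed of each of spice_jar, cruet, tea_tin, sauce_cup below 0.2 rad/s and horizontal distance between cruet and bay_square below 0.015 m and z of cruet in the frame of bay_square between 0.001 and 0.0075 m and horizontal distance between tea_tin and bay_oblong below 0.015 m and z of tea_tin in the frame of bay_oblong between 0.001 and 0.0075 m and horizontal distance between sauce_cup and bay_wide_round below 0.015 m and z of sauce_cup in the frame of bay_wide_round between 0.001 and 0.0075 m and distance of each of wide_jar, big_tin from where it was at the start of the episode below 0.02 m); the robot touches nothing.
It fails at once if the wide jar is shifted by more than 20 mm or tipped (distance of wide_jar from where it was at the start of the episode above 0.02 m or angle between wide_jar's own z axis and vertical above 0.2 rad).
It fails at once if the big tin is shifted by more than 20 mm or tipped (distance of big_tin from where it was at the start of the episode above 0.02 m or angle between big_tin's own z axis and vertical above 0.2 rad).
It also fails if it takes over 112 s, if anything falls off the work surface, if the arm or the gripper's body presses on something with over 40 N, if the wrist force passes 120 N, or if a joint passes its speed limit or range.

## Working session

There is one attempt and no reset: what is moved stays moved. The work goes in short steps, Python scripts to look and compute and a shell command to move; the robot and the scene stay as the last step left them, time stands still between calls to the robot, and variables do not carry over. Pictures are saved under pics/ and viewed, at most 14 in all, crops included, and the job is handed in when it is done.

```bash
ls; mkdir -p pics; cat > h.py <<'E'
import numpy as np, cv2, json
from rig import status, capture, camera_info
from scipy.spatial.transform import Rotation as R
def snap(n, f):
    info=camera_info(n); p,d=capture(n)
    cv2.imwrite(f'pics/{f}.png',p[:,:,::-1]); np.savez(f'{f}.npz',p=p,d=d,K=info['K'],D=info['D'],T=info['camera_from_world'])
def world(f,uv,z=None):
    a=np.load(f+'.npz'); uv=np.array(uv,float).reshape(-1,2)
    n=cv2.undistortPoints(uv[:,None],a['K'],np.array(a['D'],float)).reshape(-1,2)
    W=np.linalg.inv(a['T']); o=W[:3,3]
    r=np.c_[n[:,0],-n[:,1],-np.ones(len(n))]
    rw=r@W[:3,:3].T
    if z is None: s=np.array([a['d'][int(round(v)),int(round(u))] for u,v in uv])
    else: s=(z-o[2])/rw[:,2]
    return o+rw*s[:,None]
def cloud(f):
    a=np.load(f+'.npz'); h,w=a['d'].shape
    u,v=np.meshgrid(np.arange(w),np.arange(h)); return world(f,np.c_[u.ravel(),v.ravel()]).reshape(h,w,3),a['d'],a['p']
E
python3 - <<'E'
from h import *
snap('top','top1'); snap('scene','scene1')
s=status.sense(); print(s)
for n in('top','scene','wrist'): 
    i=camera_info(n); print(n,np.round(np.linalg.inv(i['camera_from_world']),3).tolist(),i['K'],i['D'])
E
```

```text
pics
{'time_s': 0.1, 'joints': array([ 1.11557671e+00,  3.13363483e-01,  1.49833807e+00, -1.30214783e-05,
        1.33104015e+00, -2.23394995e-01]), 'dq': array([ 0.00175926, -0.00145812, -0.00146558,  0.00144777,  0.00066469,
       -0.00108718]), 'tau': array([ 1.69585590e-03, -4.12900364e+01, -2.60140175e+01, -1.35852670e-04,
        2.98776911e-03,  1.87468260e-05]), 'eef_pos': array([120.61392014, 510.91825309, 404.2165139 ]), 'ee_rot': array([-1.85258913e-04,  1.15651369e-01,  9.93289701e-01, -5.43874991e-04]), 'force': array([0.23063539, 0.12114179, 0.55889707]), 'wrist_torque': array([-0.00723367, -0.00096121,  0.00656311]), 'grip_force': 0.0, 'grip_width': 0.9996081991803067}
top [[-0.012, 0.984, -0.178, 333.656], [-1.0, -0.017, -0.026, -26.312], [-0.028, 0.178, 0.984, 1426.55], [0.0, 0.0, 0.0, 1.0]] [[457.53316853   0.         321.40377843]
 [  0.         457.53316853 203.13438655]
 [  0.           0.           1.        ]] [-0.11914204  0.          0.          0.          0.        ]
scene [[0.685, -0.467, 0.56, 1147.768], [0.729, 0.422, -0.539, -562.575], [0.016, 0.777, 0.629, 692.409], [0.0, 0.0, 0.0, 1.0]] [[394.02522614   0.         323.98177488]
 [  0.         394.02522614 204.1386584 ]
 [  0.           0.           1.        ]] [0.00990873 0.         0.         0.         0.        ]
wrist [[0.231, -0.923, -0.308, 40.566], [0.973, 0.218, 0.075, 530.366], [-0.002, -0.317, 0.948, 373.565], [0.0, 0.0, 0.0, 1.0]] [[290.02297653   0.         314.56430686]
 [  0.         290.02297653 202.72442676]
 [  0.           0.           1.        ]] [-0.05091364  0.          0.          0.          0.        ]
```

View pics/top1.png

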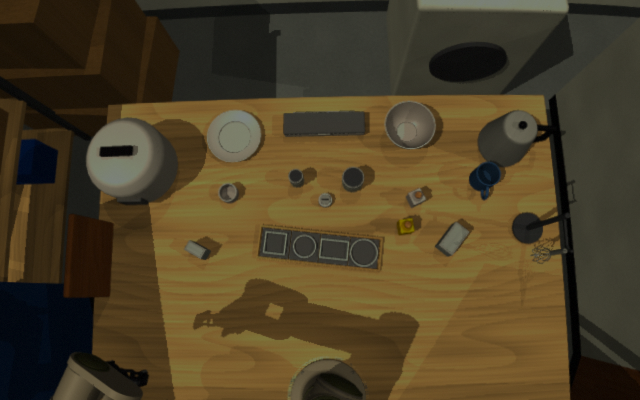

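View pics/scene1.png

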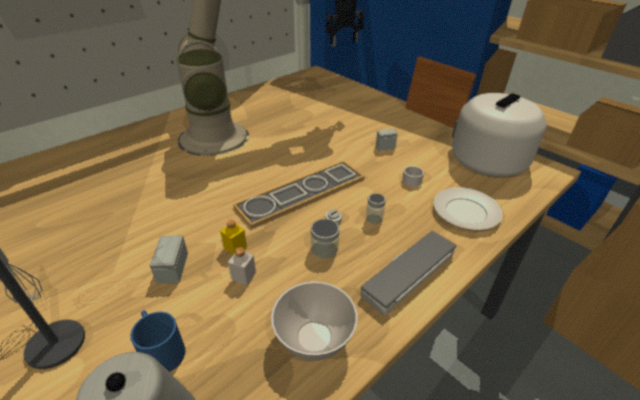

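The top view shows the cup (228,193), spice jar (296,178), timer (326,200), wide jar (352,179), white cruet (417,198), yellow cruet (406,226), big tin (454,238) and tea tin (198,250). The bays from left to right are square (275,243), small round (304,246), oblong (334,250) and wide round (364,252). I'll enlarge crops and get rough positions from depth.

```bash
python3 - <<'E'
from h import *
P,d,p=cloud('top1')
im=cv2.imread('pics/top1.png')
c=cv2.convertScaleAbs(im[160:280,180:480],alpha=1.5); 
a=cv2.resize(c[:,:150],None,fx=5,fy=5,interpolation=cv2.INTER_CUBIC)[:600]
b=cv2.resize(c[:,150:],None,fx=5,fy=5,interpolation=cv2.INTER_CUBIC)[:600]
cv2.imwrite('pics/t1a.png',a);cv2.imwrite('pics/t1b.png',b)
# segment things above 20mm
m=((P[...,2]>22)&(P[...,2]<120)&(d>0)&(P[...,0]>250)&(P[...,0]<700)&(abs(P[...,1])<460)).astype(np.uint8)
n,l,st,ce=cv2.connectedComponentsWithStats(m)
for i in range(1,n):
    if st[i,4]<25: continue
    q=P[l==i]; zt=np.percentile(q[:,2],90); t=q[q[:,2]>zt-8]
    r=cv2.minAreaRect(t[:,:2].astype(np.float32))
    print(np.round(ce[i]),st[i,4],'ztop',round(zt),'ctr',np.round(r[0]),np.round(r[1]),round(r[2]), 'mean',np.round(t[:,:2].mean(0)), p[l==i].mean(0).round())
E
```

```text
[352. 179.] 435 ztop 73 ctr [658. -87.] [65. 66.] 43 mean [658. -87.] [49. 47. 40.]
[296. 177.] 213 ztop 73 ctr [666.  88.] [45. 42.] 27 mean [665.  88.] [53. 50. 42.]
[228. 192.] 100 ztop 38 ctr [626. 306.] [57. 58.] 65 mean [626. 304.] [90. 85. 69.]
[416. 197.] 220 ztop 81 ctr [ 598. -280.] [20. 18.] 81 mean [ 598. -279.] [95. 82. 63.]
[325. 200.] 90 ztop 30 ctr [597.  -1.] [35. 39.] 53 mean [598.  -1.] [90. 87. 73.]
[405. 226.] 203 ztop 80 ctr [ 508. -244.] [17. 16.] 42 mean [ 508. -244.] [101.  78.   4.]
[453. 238.] 591 ztop 63 ctr [ 469. -386.] [52. 94.] 51 mean [ 469. -387.] [94. 93. 78.]
[196. 249.] 265 ztop 63 ctr [447. 398.] [65. 35.] 62 mean [447. 396.] [93. 92. 76.]
```

View pics/t1a.png

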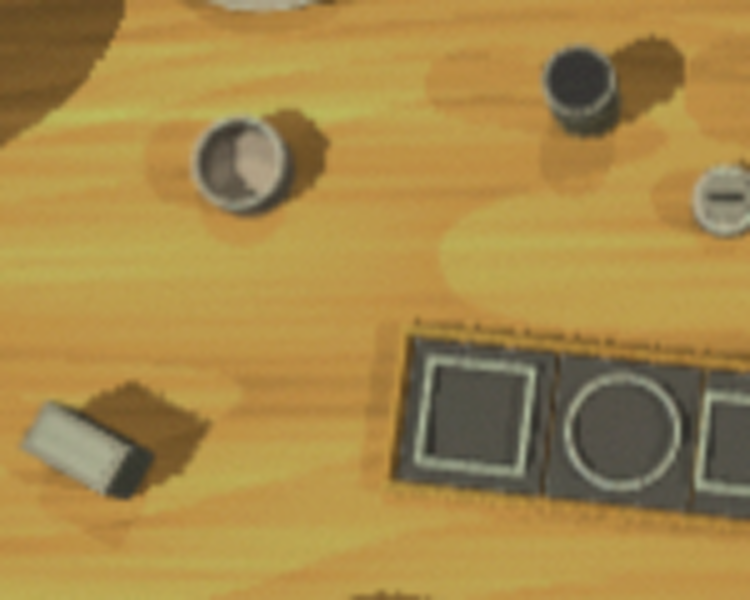

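View pics/t1b.png

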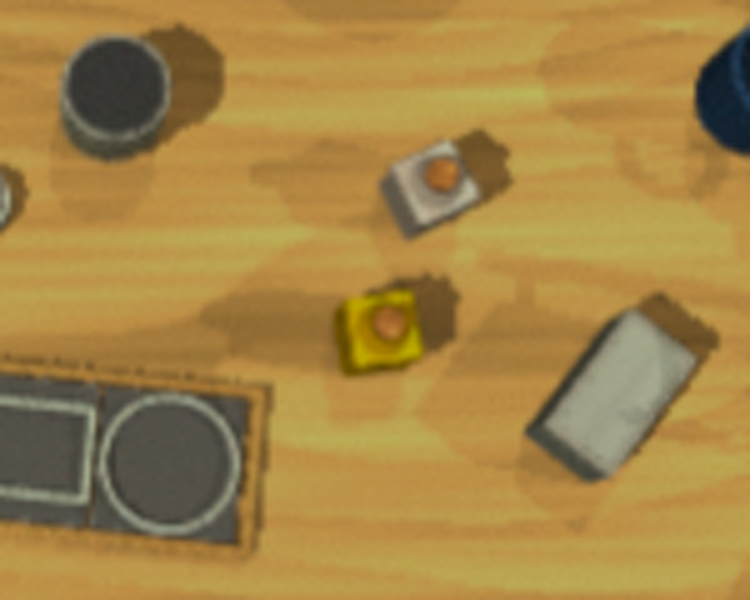

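```bash
cat >> h.py <<'E'
def plan(target,phi,grasp=True):
    """target: grasp point world mm; phi: world angle of tool y (mod pi). prints split shifts/turn in tool units"""
    s=status.sense(); q=s['ee_rot']; r=R.from_quat([q[1],q[2],q[3],q[0]]); M=r.as_matrix()
    cur=np.array(s['eef_pos']); t=np.array(target,float)+[0,0,155]
    yc=np.arctan2(M[1,1],M[0,1]); 
    best=min((phi+k*np.pi for k in(-2,-1,0,1,2)),key=lambda a:abs(s['joints'][0]-a) if 0 else abs(a-yc))
    G=np.c_[[np.sin(best),-np.cos(best),0],[np.cos(best),np.sin(best),0],[0,0,-1]]
    sh=M.T@(t-cur)/100; tu=(r.inv()*R.from_matrix(G)).as_rotvec()/(np.pi/4)
    print('cur',cur.round(1),'yaw',round(yc,3),'->',round(best,3),'shift',sh.round(3),'turn',tu.round(3),'after-turn shift',(G.T@(t-cur)/100).round(3),'t',round(s['time_s'],2),'w',round(s['grip_width'],3),'gf',round(s['grip_force'],1))
E
python3 - <<'E'
from h import *
P,d,p=cloud('top1')
L=lambda x,y:(180+x/5-.4,160+y/5-.4); Rr=lambda x,y:(330+x/5-.4,160+y/5-.4)
sq=world('top1',[L(426,353),L(540,363),L(527,474),L(413,465)],18); print(sq.round(1).tolist(), sq.mean(0).round(1))
b=world('top1',[L(623,433),Rr(169,464)],18).round(1); print(b.tolist())
a=b[1]-sq.mean(0); print('row',np.hypot(*a[:2]),'angle of -y axis dir',np.arctan2(a[1],a[0]))
for n,(lo,hi),c in (('cruet',(50,68),(598,-280)),('tin',(54,75),(447,398)),('big',(54,75),(469,-386))):
    m=(np.hypot(P[...,0]-c[0],P[...,1]-c[1])<70)&(P[...,2]>lo)&(P[...,2]<hi)&(d>0)
    r=cv2.minAreaRect(P[m][:,:2].astype(np.float32)); print(n,[np.round(x,1) for x in r],m.sum())
k=world('top1',[Rr(440,175)],80); print('cork',k)
plan([447,397,150],0)
E
```

```text
[[506.7, 188.0, 18.0], [499.4, 116.7, 18.0], [430.7, 124.8, 18.0], [437.1, 195.6, 18.0]] [468.5 156.3  18. ]
[[455.2, 65.4, 18.0], [433.4, -116.4, 18.0]]
row 274.92753970186106 angle of -y axis dir -1.6986748560241347
cruet [array([ 598.1, -279.4]), array([42.2, 43.2]), np.float64(23.4)] 138
tin [array([447.2, 397.6]), array([64.8, 34.7]), np.float64(61.8)] 220
big [array([ 468.8, -386.5]), array([52.1, 93.8]), np.float64(51.0)] 499
cork [[ 598.99482233 -280.00659144   80.        ]]Traceback (most recent call last):
  File "<stdin>", line 11, in <module>
  File "h.py", line 26, in plan
    sh=M.T@(t-cur)/100; tu=(r.inv()*R.from_matrix(G)).as_rotvec()/(np.pi/4)
                                    ~~~~~~~~~~~~~^^^
  File "scipy/spatial/transform/_rotation.pyx", line 1143, in scipy.spatial.transform._rotation.Rotation.from_matrix
ValueError: Non-positive determinant (left-handed or null coordinate frame) in rotation matrix 0: [[ 0.  1.  0.]
 [-1.  0.  0.]
 [ 0.  0. -1.]].
```

```bash
sed -i 's/^    best=min.*/    best=phi/; s/G=np.c_\[\[np.sin(best),-np.cos(best),0\]/G=np.c_[[-np.sin(best),np.cos(best),0]/' h.py
python3 -c "
from h import *
plan([447,397.5,200],-.492)"
```

```text
cur [120.6 510.9 404.2] yaw 1.339 -> -0.492 shift [-3.437 -0.353  0.492] turn [-1.000e-03  1.000e-03  2.331e+00] after-turn shift [0.542 3.413 0.492] t 0.1 w 1.0 gf 0.0
```

```bash
python3 -m crank '[[0,0,0,0,0,0.78,0],[0,0,0,0,0,0.78,0],[0,0,0,0,0,0.78,0],[0,0,0,0,0,0.78,0],[0,0,0,0,0,0.78,0]]' | tail -c 400
python3 -m crank '[[0,0,0,0,0,0.78,0],[0,0,0,0,0,0.78,0],[0,0,0,0,0,0.78,0],[0,0,0,0,0,0.78,0],[0,0,0,0,0,0.78,0]]' >/dev/null
python3 -m crank '[[0,0,0,0,0,0.77,0],[0,0,0,0,0,0.77,0],[0,0,0,0,0,0.77,0],[0,0,0,0,0,0.77,0],[0,0,0,0,0,0.77,0]]' >/dev/null
python3 -m crank '[[0.14,0.85,0.12,0,0,0,0],[0.14,0.85,0.12,0,0,0,0],[0.14,0.85,0.12,0,0,0,0]]' >/dev/null
python3 -m crank '[[0.14,0.85,0.12,0,0,0,0],[0.14,0.85,0.12,0,0,0,0],[0.14,0.85,0.12,0,0,0,0]]' >/dev/null
python3 -m crank '[[0.13,0.85,0.12,0,0,0,0],[0.13,0.85,0.12,0,0,0,0],[0.13,0.85,0.12,0,0,0,0]]' >/dev/null
python3 -m crank '[[0.13,0.86,0.12,0,0,0,0],[0.13,0.86,0.12,0,0,0,0],[0.13,0.86,0.12,0,0,0,0],[0.13,0.86,0.12,0,0,0,0]]' | tail -c 500
python3 -c "
from h import *
plan([447,397.5,35],-.492)
snap('wrist','w1')"
```

```text
time_s: 0.6
eef_pos: [120.6, 510.9, 404.4]
ee_rot: [-0.0, 0.411, 0.912, -0.0]
force: [-0.2, 0.2, -0.1]
grip_width: 1.001
grip_force: 0.0
time_s: 2.9
eef_pos: [446.1, 398.4, 356.6]
ee_rot: [-0.0, 0.857, 0.516, -0.0]
force: [-0.5, -0.6, -0.3]
grip_width: 0.999
grip_force: 0.0
cur [446.1 398.4 356.6] yaw -0.488 -> -0.492 shift [-0.003  0.013  1.666] turn [-0.001  0.     0.006] after-turn shift [-0.004  0.012  1.666] t 2.9 w 0.999 gf 0.0
```

View pics/w1.png

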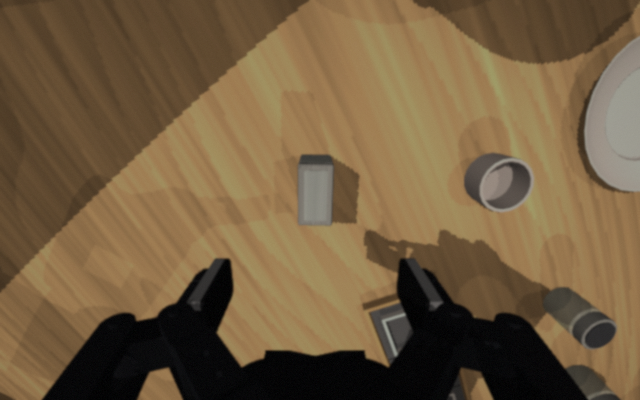

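The tin at (316,190) is centred and aligned between the fingers, so I'm descending and gripping.

```bash
python3 -m crank '[[0,0.01,0.86,0,0,0,0],[0,0.01,0.86,0,0,0,0],[0,0.01,0.86,0,0,0,0]]' >/dev/null
python3 -m crank '[[0,0,0.43,0,0,0,0],[0,0,0.85,0,0,0,0],[0,0,0.85,0,0,0,0],[0,0,0.85,0,0,0,0],[0,0,0.85,0,0,0,0]]'
python3 -m crank '[[0,0,0,0,0,0,1],[0,0,0,0,0,0,1],[0,0,0,0,0,0,1],[0,0,0,0,0,0,1],[0,0,0,0,0,0,1],[0,0,0,0,0,0,1],[0,0,0,0,0,0,1],[0,0,0,0,0,0,1],[0,0,0,0,0,0,1],[0,0,0,0,0,0,1]]' 50
python3 -m crank '[[0,0,-0.3,0,0,0,1],[0,0,-0.6,0,0,0,1],[0,0,-1,0,0,0,1],[0,0,-1,0,0,0,1],[0,0,-1,0,0,0,1]]' >/dev/null
python3 -m crank '[[0,0,-0.3,0,0,0,1],[0,0,-0.3,0,0,0,1],[0,0,-0.3,0,0,0,1]]'
python3 -c "
from h import *
plan([445.1,-25.7,160],-.128)"
```

```text
time_s: 3.75
eef_pos: [448.2, 398.2, 189.2]
ee_rot: [-0.0, 0.858, 0.514, 0.003]
force: [0.7, 0.4, 0.4]
grip_width: 1.002
grip_force: 0.0
time_s: 4.75
eef_pos: [447.8, 397.4, 186.3]
ee_rot: [-0.0, 0.858, 0.514, 0.0]
force: [-0.5, 0.2, 6.4]
grip_width: 0.397
grip_force: 50.6
time_s: 5.55
eef_pos: [447.6, 397.2, 314.3]
ee_rot: [-0.0, 0.858, 0.514, -0.001]
force: [0.0, 0.2, -1.8]
grip_width: 0.391
grip_force: 50.0
cur [447.6 397.2 314.3] yaw -0.491 -> -0.128 shift [-3.741e+00  1.972e+00 -3.000e-03] turn [-0.001  0.002 -0.462] after-turn shift [-4.198  0.515 -0.007] t 5.55 w 0.391 gf 50.0
```

```bash
python3 -m crank '[[0,0,0,0,0,-0.46,1],[0,0,0,0,0,-0.46,1],[0,0,0,0,0,-0.46,1],[0,0,0,0,0,-0.46,1]]' >/dev/null
python3 -m crank '[[-0.84,0.1,0,0,0,0,1],[-0.84,0.1,0,0,0,0,1],[-0.84,0.1,0,0,0,0,1]]' >/dev/null
python3 -m crank '[[-0.84,0.1,0,0,0,0,1],[-0.84,0.1,0,0,0,0,1],[-0.84,0.1,0,0,0,0,1]]' >/dev/null
python3 -m crank '[[-0.84,0.1,0,0,0,0,1],[-0.84,0.1,0,0,0,0,1],[-0.84,0.1,0,0,0,0,1]]' >/dev/null
python3 -m crank '[[-0.84,0.1,0,0,0,0,1],[-0.84,0.1,0,0,0,0,1],[-0.84,0.1,0,0,0,0,1]]' >/dev/null
python3 -m crank '[[-0.84,0.11,0,0,0,0,1],[-0.84,0.11,0,0,0,0,1],[-0.84,0.11,0,0,0,0,1],[-0.84,0.11,0,0,0,0,1],[-0.84,0.11,0,0,0,0,1]]'
python3 -c "
from h import *
plan([445.1,-25.7,46],-.128); snap('wrist','w2')"
```

```text
time_s: 7.65
eef_pos: [444.1, -24.4, 315.4]
ee_rot: [-0.0, 0.751, 0.66, 0.0]
force: [-0.0, 0.7, -0.8]
grip_width: 0.389
grip_force: 50.1
cur [444.1 -24.4 315.4] yaw -0.129 -> -0.128 shift [-0.012  0.012  1.144] turn [-0.001 -0.001 -0.001] after-turn shift [-0.012  0.011  1.144] t 7.65 w 0.389 gf 50.1
```

View pics/w2.png

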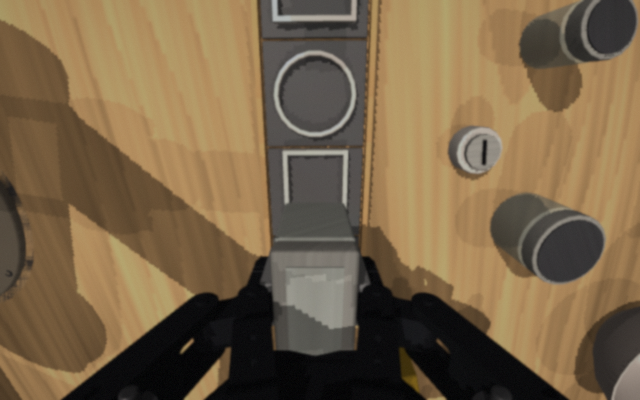

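The tin is held square and the row of bays runs vertically in the image, so the yaw is right. The small round bay is at (315,94). I'll cross-check its position while lowering part way.

```bash
python3 -m crank '[[-0.01,0.01,0.4,0,0,0,1],[-0.01,0.01,0.8,0,0,0,1],[-0.01,0.01,0.8,0,0,0,1],[-0.01,0.01,0.8,0,0,0,1]]'
python3 -c "
from h import *
print(world('w2',[[315,94],[316,40]],18).round(1))
plan([445.1,-25.7,43],-.128)"
```

```text
time_s: 8.1
eef_pos: [445.2, -26.3, 236.4]
ee_rot: [-0.0, 0.751, 0.66, -0.0]
force: [0.0, -0.1, 0.6]
grip_width: 0.39
grip_force: 50.2
[[455.6  67.2  18. ]
 [461.9 109.4  18. ]]
cur [445.2 -26.3 236.4] yaw -0.129 -> -0.128 shift [ 0.005 -0.001  0.384] turn [-0.    -0.    -0.001] after-turn shift [ 0.006 -0.001  0.384] t 8.1 w 0.39 gf 50.2
```

```bash
python3 -m crank '[[0,0,0.2,0,0,0,1],[0,0,0.3,0,0,0,1],[0,0,0.36,0,0,0,1],[0,0,0.39,0,0,0,1],[0,0,0.39,0,0,0,1],[0,0,0.39,0,0,0,1]]'
python3 -m crank '[[0,0,0.01,0,0,0,0.55],[0,0,0.01,0,0,0,0.4],[0,0,0.01,0,0,0,0.4],[0,0,0.01,0,0,0,0.4],[0,0,0.01,0,0,0,0.4]]'
python3 -m crank '[[0,0,-0.2,0,0,0,0.4],[0,0,-0.6,0,0,0,0.4],[0,0,-1,0,0,0,0.3],[0,0,-1,0,0,0,0.2],[0,0,-1,0,0,0,0.1]]' >/dev/null
python3 -m crank '[[0,0,-0.2,0,0,0,0.1],[0,0,-0.2,0,0,0,0.1],[0,0,-0.2,0,0,0,0.1]]'
python3 -c "
from h import *
plan([665.5,88,150],-.128)"
```

```text
time_s: 8.7
eef_pos: [445.0, -26.9, 197.2]
ee_rot: [0.0, 0.751, 0.66, 0.0]
force: [0.2, 0.2, 0.3]
grip_width: 0.393
grip_force: 50.2
time_s: 9.2
eef_pos: [444.8, -26.9, 195.8]
ee_rot: [0.0, 0.751, 0.66, 0.0]
force: [-0.0, 0.2, -0.8]
grip_width: 0.604
grip_force: 0.0
time_s: 10.0
eef_pos: [444.6, -26.8, 314.5]
ee_rot: [-0.001, 0.751, 0.66, -0.0]
force: [0.7, 0.7, 0.5]
grip_width: 0.901
grip_force: 0.0
cur [444.6 -26.8 314.5] yaw -0.13 -> -0.128 shift [1.424 2.042 0.092] turn [-0.002 -0.    -0.002] after-turn shift [1.421 2.044 0.095] t 10.0 w 0.901 gf 0.0
```

```bash
python3 -m crank '[[0.47,0.68,0,0,0,0,0.1],[0.47,0.68,0,0,0,0,0.1],[0.47,0.68,0,0,0,0,0.1]]' >/dev/null
python3 -m crank '[[0.47,0.68,0,0,0,0,0.1],[0.47,0.68,0,0,0,0,0.1],[0.47,0.68,0,0,0,0,0.1]]' >/dev/null
python3 -m crank '[[0.48,0.68,0,0,0,0,0.1],[0.48,0.68,0,0,0,0,0.1],[0.48,0.68,0,0,0,0,0.1],[0.48,0.68,0,0,0,0,0.1],[0.48,0.68,0,0,0,0,0.1]]'
python3 -c "
from h import *
plan([665.5,88,36],-.128); snap('wrist','w3')"
```

```text
time_s: 11.1
eef_pos: [664.7, 86.8, 315.1]
ee_rot: [-0.0, 0.752, 0.66, -0.001]
force: [1.0, -0.4, 0.2]
grip_width: 0.901
grip_force: 0.0
cur [664.7  86.8 315.1] yaw -0.13 -> -0.128 shift [0.013 0.008 1.241] turn [-0.002  0.    -0.003] after-turn shift [0.013 0.006 1.241] t 11.1 w 0.901 gf 0.0
```

View pics/w3.png

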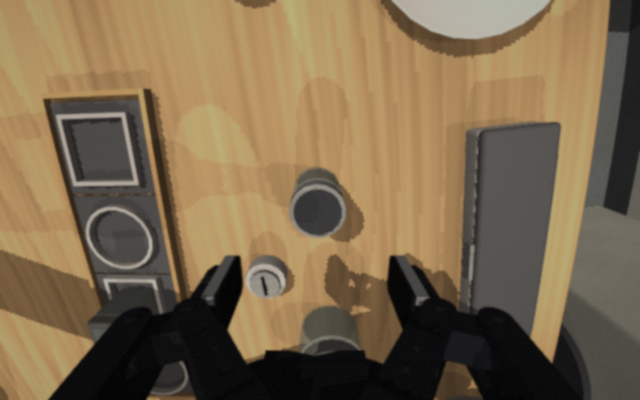

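The jar's lid is at (318,210), centred between the fingers, and the box is well clear.

```bash
python3 -c "
from h import *
print(world('w3',[[318,210]],70).round(1))"
python3 -m crank '[[0.01,0.01,0.4,0,0,0,0.1],[0.01,0.01,0.63,0,0,0,0.1],[0.01,0.01,0.63,0,0,0,0.1]]' >/dev/null
python3 -m crank '[[0,0,0.3,0,0,0,0.1],[0,0,0.63,0,0,0,0.1],[0,0,0.63,0,0,0,0.1],[0,0,0.63,0,0,0,0.1],[0,0,0.63,0,0,0,0.1]]'
python3 -m crank '[[0,0,0,0,0,0,1],[0,0,0,0,0,0,1],[0,0,0,0,0,0,1],[0,0,0,0,0,0,1],[0,0,0,0,0,0,1],[0,0,0,0,0,0,1],[0,0,0,0,0,0,1],[0,0,0,0,0,0,1],[0,0,0,0,0,0,1]]' 50
python3 -m crank '[[0,0,-0.3,0,0,0,1],[0,0,-0.6,0,0,0,1],[0,0,-1,0,0,0,1],[0,0,-1,0,0,0,1],[0,0,-1,0,0,0,1]]' >/dev/null
python3 -m crank '[[0,0,-0.3,0,0,0,1],[0,0,-0.3,0,0,0,1],[0,0,-0.3,0,0,0,1]]'
python3 -c "
from h import *
plan([456.5,66,160],-.128)"
```

```text
[[666.9  90.7  70. ]]
time_s: 11.95
eef_pos: [667.2, 88.3, 192.6]
ee_rot: [0.001, 0.751, 0.66, 0.001]
force: [-0.4, 1.1, -0.1]
grip_width: 0.899
grip_force: 0.0
time_s: 12.85
eef_pos: [666.8, 88.4, 191.1]
ee_rot: [0.001, 0.751, 0.66, 0.001]
force: [-1.9, -0.1, 6.0]
grip_width: 0.522
grip_force: 51.2
time_s: 13.65
eef_pos: [666.4, 88.4, 318.2]
ee_rot: [-0.001, 0.751, 0.66, -0.001]
force: [-0.5, 0.2, -2.1]
grip_width: 0.522
grip_force: 51.7
cur [666.4  88.4 318.2] yaw -0.13 -> -0.128 shift [-0.494 -2.053  0.036] turn [-0.002  0.    -0.002] after-turn shift [-0.491 -2.054  0.032] t 13.65 w 0.522 gf 51.7
```

```bash
python3 -m crank '[[-0.17,-0.68,0.01,0,0,0,1],[-0.17,-0.68,0.01,0,0,0,1],[-0.17,-0.68,0.01,0,0,0,1]]' >/dev/null
python3 -m crank '[[-0.16,-0.68,0.01,0,0,0,1],[-0.16,-0.68,0.01,0,0,0,1],[-0.16,-0.68,0.01,0,0,0,1]]' >/dev/null
python3 -m crank '[[-0.16,-0.69,0.01,0,0,0,1],[-0.16,-0.69,0.01,0,0,0,1],[-0.16,-0.69,0.01,0,0,0,1],[-0.16,-0.69,0.01,0,0,0,1],[-0.16,-0.69,0.01,0,0,0,1]]' >/dev/null
python3 -m crank '[[0,0,0.4,0,0,0,1],[0,0,0.7,0,0,0,1],[0,0,0.7,0,0,0,1],[0,0,0.7,0,0,0,1],[0,0,0.7,0,0,0,1]]'
python3 -c "
from h import *
plan([456.5,66,47],-.128)"
```

```text
time_s: 15.25
eef_pos: [457.8, 66.3, 248.1]
ee_rot: [0.001, 0.751, 0.66, 0.001]
force: [-0.4, 0.8, -1.0]
grip_width: 0.521
grip_force: 52.2
cur [457.8  66.3 248.1] yaw -0.13 -> -0.128 shift [-0.005 -0.014  0.461] turn [ 0.004 -0.    -0.002] after-turn shift [-0.005 -0.012  0.461] t 15.25 w 0.521 gf 52.2
```

```bash
python3 -m crank '[[0,-0.01,0.2,0,0,0,1],[0,-0.01,0.35,0,0,0,1],[0,-0.01,0.43,0,0,0,1],[0,-0.01,0.46,0,0,0,1],[0,-0.01,0.46,0,0,0,1],[0,-0.01,0.46,0,0,0,1]]'
python3 -m crank '[[0,0,0.01,0,0,0,0.4],[0,0,0.01,0,0,0,0.3],[0,0,0.01,0,0,0,0.25],[0,0,0.01,0,0,0,0.25],[0,0,0.01,0,0,0,0.25]]'
python3 -m crank '[[0,0,-0.2,0,0,0,0.25],[0,0,-0.6,0,0,0,0.25],[0,0,-1,0,0,0,0.2],[0,0,-1,0,0,0,0.1],[0,0,-1,0,0,0,0]]' >/dev/null
python3 -m crank '[[0,0,-0.2,0,0,0,0],[0,0,-0.2,0,0,0,0],[0,0,-0.2,0,0,0,0]]'
python3 -c "
from h import *
plan([626,305,150],-.128)"
```

```text
time_s: 15.85
eef_pos: [456.3, 66.5, 201.5]
ee_rot: [0.001, 0.751, 0.66, 0.001]
force: [-0.0, -0.6, -1.8]
grip_width: 0.521
grip_force: 52.5
time_s: 16.35
eef_pos: [456.0, 66.5, 199.8]
ee_rot: [0.0, 0.751, 0.66, 0.0]
force: [1.0, -0.6, 0.1]
grip_width: 0.749
grip_force: 0.0
time_s: 17.15
eef_pos: [455.8, 66.5, 318.5]
ee_rot: [-0.001, 0.751, 0.66, -0.001]
force: [-0.8, -0.5, 0.2]
grip_width: 0.999
grip_force: 0.0
cur [455.8  66.5 318.5] yaw -0.13 -> -0.128 shift [2.585 1.379 0.133] turn [-0.002  0.    -0.002] after-turn shift [2.583 1.384 0.135] t 17.15 w 0.999 gf 0.0
```

```bash
python3 -m crank '[[0.86,0.46,0,0,0,0,0],[0.86,0.46,0,0,0,0,0],[0.86,0.46,0,0,0,0,0]]' >/dev/null
python3 -m crank '[[0.86,0.46,0,0,0,0,0],[0.86,0.46,0,0,0,0,0],[0.86,0.46,0,0,0,0,0]]' >/dev/null
python3 -m crank '[[0.86,0.46,0,0,0,0,0],[0.86,0.46,0,0,0,0,0],[0.86,0.46,0,0,0,0,0],[0.86,0.46,0,0,0,0,0],[0.86,0.46,0,0,0,0,0]]'
python3 -c "
from h import *
plan([626,305,26],-.128); snap('wrist','w4')"
```

```text
time_s: 18.25
eef_pos: [625.8, 303.2, 319.1]
ee_rot: [-0.0, 0.752, 0.659, -0.001]
force: [-0.3, 0.3, 0.5]
grip_width: 1.001
grip_force: 0.0
cur [625.8 303.2 319.1] yaw -0.131 -> -0.128 shift [0.019 0.002 1.381] turn [-0.002  0.001 -0.003] after-turn shift [ 0.018 -0.     1.381] t 18.25 w 1.001 gf 0.0
```

View pics/w4.png

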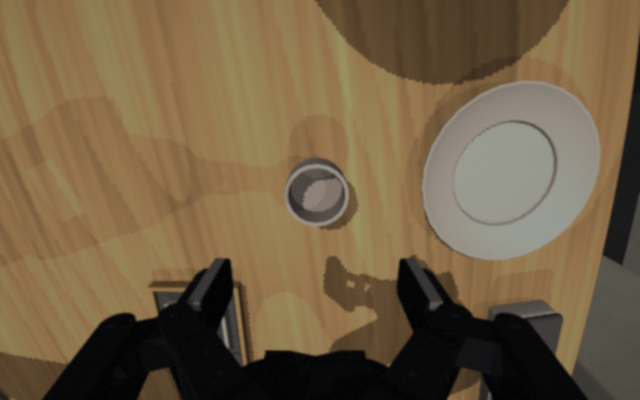

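Cup rim centre is at (317,196), centred, with the plate clear of the fingers.

```bash
python3 -c "
from h import *
print(world('w4',[[317,196]],36).round(1))"
python3 -m crank '[[0.02,0,0.4,0,0,0,0],[0.02,0,0.67,0,0,0,0],[0.02,0,0.67,0,0,0,0]]' >/dev/null
python3 -m crank '[[0,0,0.3,0,0,0,0],[0,0,0.67,0,0,0,0],[0,0,0.67,0,0,0,0],[0,0,0.67,0,0,0,0],[0,0,0.67,0,0,0,0]]'
python3 -m crank '[[0,0,0,0,0,0,1],[0,0,0,0,0,0,1],[0,0,0,0,0,0,1],[0,0,0,0,0,0,1],[0,0,0,0,0,0,1],[0,0,0,0,0,0,1],[0,0,0,0,0,0,1],[0,0,0,0,0,0,1]]' 45
python3 -m crank '[[0,0,-0.3,0,0,0,1],[0,0,-0.6,0,0,0,1],[0,0,-1,0,0,0,1],[0,0,-1,0,0,0,1],[0,0,-1,0,0,0,1]]' >/dev/null
python3 -m crank '[[0,0,-0.3,0,0,0,1],[0,0,-0.3,0,0,0,1],[0,0,-0.3,0,0,0,1]]'
python3 -c "
from h import *
plan([433.5,-116.8,160],-.128)"
```

```text
[[627.4 306.8  36. ]]
time_s: 19.1
eef_pos: [627.1, 306.5, 189.0]
ee_rot: [0.001, 0.752, 0.66, 0.002]
force: [0.7, 0.0, 0.0]
grip_width: 1.003
grip_force: 0.0
time_s: 19.9
eef_pos: [626.8, 306.6, 187.4]
ee_rot: [0.001, 0.751, 0.66, 0.001]
force: [-0.6, -0.4, 6.7]
grip_width: 0.673
grip_force: 49.1
time_s: 20.7
eef_pos: [626.3, 306.4, 314.2]
ee_rot: [-0.0, 0.751, 0.66, -0.001]
force: [-0.9, 0.3, -1.9]
grip_width: 0.674
grip_force: 49.1
cur [626.3 306.4 314.2] yaw -0.13 -> -0.128 shift [-4.446e+00 -1.365e+00 -3.000e-03] turn [-0.002  0.001 -0.002] after-turn shift [-4.444 -1.372 -0.008] t 20.7 w 0.674 gf 49.1
```

```bash
python3 -m crank '[[-0.89,-0.27,0,0,0,0,1],[-0.89,-0.27,0,0,0,0,1],[-0.89,-0.27,0,0,0,0,1]]' >/dev/null
python3 -m crank '[[-0.89,-0.27,0,0,0,0,1],[-0.89,-0.27,0,0,0,0,1],[-0.89,-0.27,0,0,0,0,1]]' >/dev/null
python3 -m crank '[[-0.89,-0.27,0,0,0,0,1],[-0.89,-0.27,0,0,0,0,1],[-0.89,-0.27,0,0,0,0,1]]' >/dev/null
python3 -m crank '[[-0.89,-0.28,0,0,0,0,1],[-0.89,-0.28,0,0,0,0,1],[-0.89,-0.28,0,0,0,0,1]]' >/dev/null
python3 -m crank '[[-0.89,-0.28,0,0,0,0,1],[-0.89,-0.28,0,0,0,0,1],[-0.89,-0.28,0,0,0,0,1],[-0.89,-0.28,0,0,0,0,1],[-0.89,-0.28,0,0,0,0,1]]' >/dev/null
python3 -m crank '[[0,0,0.4,0,0,0,1],[0,0,0.7,0,0,0,1],[0,0,0.7,0,0,0,1],[0,0,0.7,0,0,0,1],[0,0,0.7,0,0,0,1]]'
python3 -c "
from h import *
plan([433.5,-116.8,43],-.128)"
```

```text
time_s: 22.9
eef_pos: [433.7, -116.9, 247.2]
ee_rot: [0.001, 0.751, 0.66, 0.0]
force: [1.1, -0.8, -0.9]
grip_width: 0.672
grip_force: 49.2
cur [ 433.7 -116.9  247.2] yaw -0.129 -> -0.128 shift [ 0.001 -0.004  0.492] turn [ 0.003  0.001 -0.001] after-turn shift [ 0.    -0.002  0.492] t 22.9 w 0.672 gf 49.2
```

```bash
python3 -m crank '[[0,0,0.2,0,0,0,1],[0,0,0.35,0,0,0,1],[0,0,0.45,0,0,0,1],[0,0,0.49,0,0,0,1],[0,0,0.49,0,0,0,1],[0,0,0.49,0,0,0,1]]'
python3 -m crank '[[0,0,0,0,0,0,0.25],[0,0,0,0,0,0,0.15],[0,0,0,0,0,0,0.1],[0,0,0,0,0,0,0.1],[0,0,0,0,0,0,0.1]]'
python3 -m crank '[[0,0,-0.2,0,0,0,0.1],[0,0,-0.6,0,0,0,0.1],[0,0,-1,0,0,0,0.1],[0,0,-1,0,0,0,0.1],[0,0,-1,0,0,0,0]]' >/dev/null
python3 -m crank '[[0,0,-0.3,0,0,0,0],[0,0,-0.3,0,0,0,0],[0,0,-0.3,0,0,0,0]]'
python3 -c "
from h import *
plan([598.5,-279.7,150],.408)"
```

```text
time_s: 23.5
eef_pos: [433.4, -117.2, 197.5]
ee_rot: [0.001, 0.751, 0.66, 0.0]
force: [0.7, -0.1, -0.6]
grip_width: 0.667
grip_force: 49.3
time_s: 24.0
eef_pos: [433.0, -117.1, 196.7]
ee_rot: [0.0, 0.751, 0.66, 0.0]
force: [0.5, 0.8, 0.2]
grip_width: 0.902
grip_force: 0.0
time_s: 24.8
eef_pos: [432.9, -117.0, 325.6]
ee_rot: [-0.001, 0.751, 0.66, -0.0]
force: [-0.2, -0.1, -1.9]
grip_width: 1.002
grip_force: 0.0
cur [ 432.9 -117.   325.6] yaw -0.13 -> 0.408 shift [-1.399  1.853  0.203] turn [-0.001 -0.001 -0.685] after-turn shift [-2.15   0.875  0.206] t 24.8 w 1.002 gf 0.0
```

```bash
python3 -m crank '[[0,0,0,0,0,-0.68,0],[0,0,0,0,0,-0.68,0],[0,0,0,0,0,-0.68,0],[0,0,0,0,0,-0.68,0],[0,0,0,0,0,-0.68,0]]' >/dev/null
python3 -m crank '[[-0.71,0.29,0,0,0,0,0],[-0.71,0.29,0,0,0,0,0],[-0.71,0.29,0,0,0,0,0]]' >/dev/null
python3 -m crank '[[-0.71,0.29,0,0,0,0,0],[-0.71,0.29,0,0,0,0,0],[-0.71,0.29,0,0,0,0,0]]' >/dev/null
python3 -m crank '[[-0.72,0.29,0,0,0,0,0],[-0.72,0.29,0,0,0,0,0],[-0.72,0.29,0,0,0,0,0],[-0.72,0.29,0,0,0,0,0],[-0.72,0.29,0,0,0,0,0]]'
python3 -c "
from h import *
plan([598.5,-279.7,34],.408); snap('wrist','w5')"
```

```text
time_s: 26.4
eef_pos: [596.7, -278.6, 326.5]
ee_rot: [-0.001, 0.551, 0.835, 0.0]
force: [-0.2, -0.8, 0.2]
grip_width: 1.0
grip_force: 0.0
cur [ 596.7 -278.6  326.5] yaw 0.404 -> 0.408 shift [-0.019  0.013  1.375] turn [-0.001 -0.001 -0.005] after-turn shift [-0.017  0.012  1.375] t 26.4 w 1.0 gf 0.0
```

View pics/w5.png

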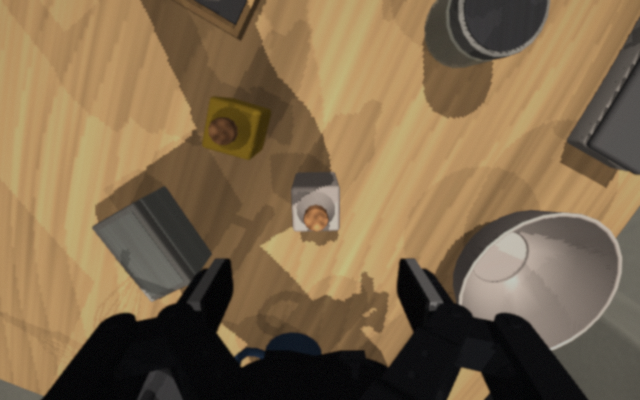

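The white cruet is at (316,210), square to the fingers, with the yellow one and the big tin clear.

```bash
python3 -m crank '[[-0.02,0.01,0.4,0,0,0,0],[-0.02,0.01,0.66,0,0,0,0.1],[-0.02,0.01,0.66,0,0,0,0.1]]' >/dev/null
python3 -m crank '[[0,0,0.3,0,0,0,0.1],[0,0,0.66,0,0,0,0.1],[0,0,0.66,0,0,0,0.1],[0,0,0.66,0,0,0,0.1],[0,0,0.66,0,0,0,0.1]]'
python3 -m crank '[[0,0,0,0,0,0,1],[0,0,0,0,0,0,1],[0,0,0,0,0,0,1],[0,0,0,0,0,0,1],[0,0,0,0,0,0,1],[0,0,0,0,0,0,1],[0,0,0,0,0,0,1],[0,0,0,0,0,0,1],[0,0,0,0,0,0,1]]' 60
python3 -m crank '[[0,0,-0.3,0,0,0,1],[0,0,-0.6,0,0,0,1],[0,0,-1,0,0,0,1],[0,0,-1,0,0,0,1],[0,0,-1,0,0,0,1]]' >/dev/null
python3 -m crank '[[0,0,-0.3,0,0,-0.0,1],[0,0,-0.3,0,0,0,1],[0,0,-0.3,0,0,0,1]]'
python3 -m crank '[[0,0,0,0,0,0.68,1],[0,0,0,0,0,0.68,1],[0,0,0,0,0,0.68,1],[0,0,0,0,0,0.68,1],[0,0,0,0,0,0.68,1]]'
python3 -c "
from h import *
plan([468.5,156.6,163],-.128)"
```

```text
time_s: 27.25
eef_pos: [599.5, -281.3, 197.7]
ee_rot: [0.002, 0.551, 0.835, -0.0]
force: [0.2, -0.3, 0.5]
grip_width: 0.899
grip_force: 0.0
time_s: 28.15
eef_pos: [599.2, -281.2, 195.9]
ee_rot: [0.001, 0.551, 0.835, -0.0]
force: [-0.5, 0.2, 6.9]
grip_width: 0.486
grip_force: 61.7
time_s: 28.95
eef_pos: [598.8, -281.0, 323.0]
ee_rot: [-0.001, 0.551, 0.835, 0.0]
force: [-0.5, -0.2, -3.1]
grip_width: 0.484
grip_force: 61.5
time_s: 29.45
eef_pos: [598.8, -281.0, 322.3]
ee_rot: [-0.002, 0.752, 0.66, -0.0]
force: [-0.8, 0.1, -3.3]
grip_width: 0.485
grip_force: 61.5
cur [ 598.8 -281.   322.3] yaw -0.13 -> -0.128 shift [ 4.169 -1.86   0.056] turn [-0.004 -0.002 -0.003] after-turn shift [ 4.174 -1.851  0.043] t 29.45 w 0.485 gf 61.5
```

```bash
python3 -m crank '[[0.83,-0.37,0,0,0,0,1],[0.83,-0.37,0,0,0,0,1],[0.83,-0.37,0,0,0,0,1]]' >/dev/null
python3 -m crank '[[0.83,-0.37,0,0,0,0,1],[0.83,-0.37,0,0,0,0,1],[0.83,-0.37,0,0,0,0,1]]' >/dev/null
python3 -m crank '[[0.84,-0.37,0,0,0,0,1],[0.84,-0.37,0,0,0,0,1],[0.84,-0.37,0,0,0,0,1]]' >/dev/null
python3 -m crank '[[0.83,-0.37,0,0,0,0,1],[0.83,-0.37,0,0,0,0,1],[0.83,-0.37,0,0,0,0,1]]' >/dev/null
python3 -m crank '[[0.84,-0.37,0,0,0,0,1],[0.84,-0.37,0,0,0,0,1],[0.84,-0.37,0,0,0,0,1],[0.84,-0.37,0,0,0,0,1],[0.84,-0.37,0,0,0,0,1]]' >/dev/null
python3 -m crank '[[0,0,0.4,0,0,0,1],[0,0,0.7,0,0,0,1],[0,0,0.7,0,0,0,1],[0,0,0.7,0,0,0,1],[0,0,0.7,0,0,0,1]]'
python3 -c "
from h import *
plan([468.5,156.6,51.5],-.128)"
```

```text
time_s: 31.65
eef_pos: [470.2, 156.0, 256.3]
ee_rot: [0.001, 0.752, 0.66, 0.001]
force: [0.6, 0.7, -3.0]
grip_width: 0.488
grip_force: 61.9
cur [470.2 156.  256.3] yaw -0.13 -> -0.128 shift [ 0.004 -0.019  0.498] turn [ 0.004 -0.001 -0.003] after-turn shift [ 0.004 -0.017  0.498] t 31.65 w 0.488 gf 61.9
```

```bash
python3 -m crank '[[0,-0.02,0.2,0,0,0,1],[0,-0.02,0.35,0,0,0,1],[0,-0.02,0.45,0,0,0,1],[0,-0.02,0.49,0,0,0,1],[0,-0.02,0.5,0,0,0,1],[0,-0.02,0.5,0,0,0,1]]'
python3 -m crank '[[0,0,0,0,0,0,0.45],[0,0,0,0,0,0,0.35],[0,0,0,0,0,0,0.3],[0,0,0,0,0,0,0.3],[0,0,0,0,0,0,0.3]]'
python3 -m crank '[[0,0,-0.2,0,0,0,0.3],[0,0,-0.6,0,0,0,0.3],[0,0,-1,0,0,0,0.2],[0,0,-1,0,0,0,0.1],[0,0,-1,0,0,0,0]]' >/dev/null
python3 -m crank '[[0.4,-0.4,-0.5,0,0,0,0],[0.8,-0.8,-0.7,0,0,0,0],[0.8,-0.8,-0.7,0,0,0,0],[0.8,-0.8,-0.7,0,0,0,0]]' >/dev/null
python3 -m crank '[[1,-0.3,0,0,0,0,0],[1,-0.3,0,0,0,0,0],[1,-0.3,0,0,0,0,0],[1,-0.3,0,0,0,0,0]]'
python3 - <<'E'
from h import *
snap('top','top2'); snap('scene','scene2')
P,d,p=cloud('top2')
C=np.array([450.95,19.95]); u=np.array([-.1275,-.9918])
bays={'cruet/sq':C-138*u,'jar':C-46*u,'tin':C+46*u,'cup':C+138*u,'widejar':(658,-87),'bigtin':(469,-386.5)}
for k,c in bays.items():
    m=(np.hypot(P[...,0]-c[0],P[...,1]-c[1])<48)&(P[...,2]>30)&(d>0); q=P[m]; zt=np.percentile(q[:,2],95); t=q[q[:,2]>zt-8]
    r=cv2.minAreaRect(t[:,:2].astype(np.float32)); print(k,'top',zt.round(1),'offset',(np.array(r[0])-c).round(1),np.round(r[1],1),round(r[2]))
a=cv2.convertScaleAbs(cv2.imread('pics/scene2.png')[120:300,120:440],alpha=1.3)
cv2.imwrite('pics/s2.png',cv2.resize(a,None,fx=2.5,fy=2.5,interpolation=cv2.INTER_CUBIC))
E
```

```text
time_s: 32.25
eef_pos: [467.7, 156.7, 205.9]
ee_rot: [0.0, 0.751, 0.66, 0.0]
force: [-2.3, -1.1, 3.8]
grip_width: 0.484
grip_force: 62.8
time_s: 32.75
eef_pos: [467.4, 156.6, 204.7]
ee_rot: [0.0, 0.751, 0.66, 0.0]
force: [0.2, 0.3, -0.2]
grip_width: 0.698
grip_force: 0.0
time_s: 34.05
eef_pos: [381.7, 349.7, 372.8]
ee_rot: [-0.0, 0.751, 0.66, -0.002]
force: [-0.2, 0.2, 0.6]
grip_width: 0.999
grip_force: 0.0
cruet/sq top 93.2 offset [-1.6 -2.5] [15.  20.3] 2
jar top 84.1 offset [-0.2  0.8] [44.2 41.7] 88
tin top 73.2 offset [-0.2 -2.1] [61.7 34.1] 83
cup top 49.4 offset [ 0.9 -1.2] [57.5 51.8] 89
widejar top 74.3 offset [-0.  -0.1] [65.4 64.4] 35
bigtin top 63.9 offset [ 0.4 -0.8] [51.1 91.2] 51
```

View pics/s2.png

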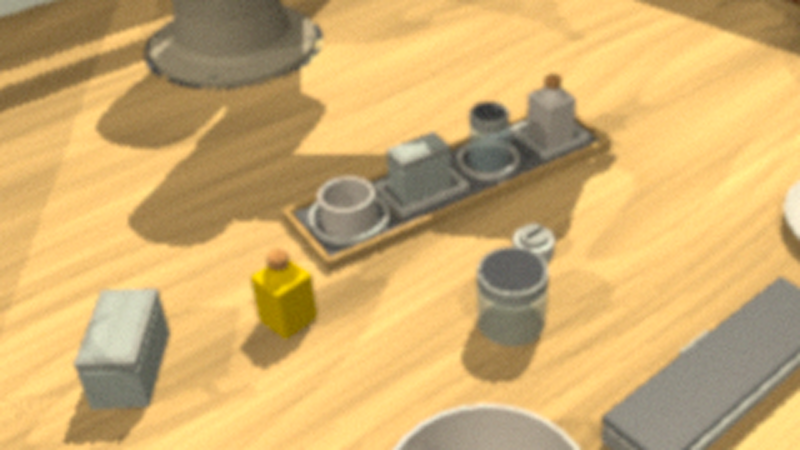

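All four items stand upright in their own bays: cup (347,205), tin (420,170), jar (490,140) and cruet (553,118). Each is within about 3 mm of its bay centre at the right height, and the look-alikes haven't moved. I'm handing in the job.

```bash
python3 -c "
from rig import ticket
print(ticket.finish_job())"
```

```text
the job is handed in; nothing more can be done
None
```

The spice jar, cruet, tea tin and sauce cup stand upright in their own bays, each measured within about 3 mm of centre; the wide jar and big tin did not move, everything is released, and the job was handed in at about 34 s, though the hand-in gave no verdict.

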